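# Refit the washed roller of a bun-butter stand

### The arm

A 6-joint arm with a two-finger parallel gripper is mounted at the origin on the work surface. World frame = base frame: x ahead of the robot, y to its left, z up, the work surface at z = 0. Lengths are in m, angles in rad, forces in N, time in s.
With the tool pointing down it reaches from about 0.35 to 0.85 m from the base axis. Payload 8.1 kg.
Tool frame: the origin (TCP) lies at the very end of the fingers, on their centre line; the grasp point (between the pads) lies 19 mm behind it (r.grasp_offset is the distance from the TCP to the grasp point, in m); z points along the fingers, y is the direction in which the jaws open and shut (so a half turn about z gives the same grasp; the last joint's range is limited). The gripper opens to 93 mm and grips with 3 to 60 N. Pads are 15 mm wide; open, the fingers measure 128 mm over their backs; the gripper's body (75 mm by 188 mm) begins 65 mm behind the grasp point.
Start: joints at [1.205, 0.13, 1.488, -0, 1.523, -0.085], TCP at [0.166, 0.577, 0.219] pointing down, gripper open.
Joint ranges: [-2.96, 2.96], [-0.89, 2.26], [0.02, 2.5], [-1.34, 4.48], [0, 2.73], [-2.66, 2.66]. Speed limits (rad/s): [2.39, 2.39, 2.79, 3.14, 3.14, 3.14].

### API

Orientations are given as a rotation vector (axis times angle).
In Python, from cell import r gives the robot as it stands.
- The arm moves only by the tool carry_out, never from a script. Its argument "steps" is a list of rows, each a list of 3 entries, a list of its own where there are three numbers: the turn, a rotation vector about the tool's x, y, z in units of 10 degrees (1.0 is 10 degrees), then the shift along the tool's x, y, z in units of 60 mm (1.0 is 60 mm), then the closure, from 0 (fully open) to 1 (shut). In form: [[[ax, ay, az], [x, y, z], hand], ...]. A call has 1 to 10 rows; each row is the pose to reach, as a shift and turn from the pose commanded when the call began, along the tool's axes at that moment; what a row does not reach only later rows make up. A row lasts 1/8 s, in which the tool goes at most 62.5 mm and 10.7 degrees, less where a joint would pass 70% of its speed; a pose out of reach is approached as far as the arm can. A call with a gripper value outside its range is refused whole. The fingers move at their own pace and stop on an object; "newtons" is the grip in N (left out, the last holds). Time passes only in rows, so rows that repeat a pose let the fingers close. It gives the time, the measured TCP pose, the force and the opening at its end, in the units of the state.
- r.get_obs(): the state, without advancing time (a new reading comes with each control period).
- r.camera(name): name is "side" or "top" or "wrist"; returns a dict with "img" (420x560x3 uint8, blue, green, red), "intrinsics" (3x3 intrinsics, pixels), "eye" and "orientation" of the camera in the world. Camera axes: x right, y down, z forward; pixel columns grow to the right and rows downward; lengths in m; the calibration is good to about 2 mm. A picture is of the moment at which its call begins. There is no depth.
- r.close_job(): hands the job in, once; it reports no verdict.
The state is a dict: "time": time; "joints": joint angles; "qd": joint speeds; "effort": joint torques, N m; "ee_pos": TCP position; "eef_rot": TCP orientation; "contact_force": force on the tool from outside, world axes, zero at the start; "moment": the same for the moment, N m; "gripper_width": finger opening in m.
Only numpy, scipy, OpenCV 4.12 (cv2) and the standard library are available. Lean on these libraries where they do the work, as an engineer would, in place of code of your own. Each camera call takes 0.05 s, during which the arm holds its last target.

### The job

Put the washed steel roller from the blue drying rack back into the bun-butter stand: slip one end, tilted, into the socket, lay the other end on the red sprung jaw and let go of it, and only then push that end down from above until it snaps past the jaw and sits at the bottom of the fork clip with the jaw closed over it. Press with feeling, no harder than a firm thumb would (about 40 N at most), and leave the bottle, cup and shaker where they stand.

Things in the scene. Friction and masses are not known exactly. Their poses are not given: they have to be found in the camera images.
- roller: Loose roller, about 0.3 kg: steel drum 34 mm in diameter, 110 mm long, with a black journal (14 mm diameter, 40 mm long) sticking out of each end; 190 mm long overall, both ends alike. Origin at its centre on the axis; its y axis is the roller axis. It starts lying level in the notches of the drying rack, axis 50 mm above the counter.
- rack: Blue drying rack, fixed: base 70 x 180 x 8 mm, two upright plates 8 mm thick at y = -75 and +75 mm carry the journals, plates up to 55 mm high, 50 mm wide in x. Origin at the centre of its underside; its y axis is parallel to the roller in it, z up. The drum between the plates is free to be gripped from above.
- stand: Bun-butter stand, fixed: black base 136 x 224 x 8 mm, open steel pan (124 x 124 mm, rim 40 mm above the counter), white socket pillar at the +y end (96 mm high), white fork pillar at the -y end (119 mm high). Origin at the centre of its underside, z up. Its y axis runs from fork to socket, parallel to the seated roller, whose axis is 75 mm above the counter.
- seat (a point): Where the roller's centre is when it is fully seated, 75 mm above the counter; play along the roller axis is -3 to +1 mm. Axes as the stand's.
- socket_mouth (a point): Socket mouth, 82 mm from the seat along the stand's +y, at the height of the seated axis. Blind pocket 20 mm wide in x, 14 mm deep in +y, floor 7 mm below this point, roof 13 mm above: the journal can go in with the roller's other end up to about 0.25 rad high. Flared cheeks reach about 6 mm out in front of the mouth on both sides; none above or below.
- fork (a point): The seated journal's axis in the fork clip, 84 mm from the seat along the stand's -y. Clip 10 mm thick in y. Fixed tine on its -x side: inner face 8 mm from this point, straight up to 34 mm above it, then flared. Floor 7 mm below. Red sprung jaw on its +x side, its nose tip 11 mm above this point at x = +2 mm, its steep top slope rising to 34 mm above.
- jaw (a joint): Swing of the red sprung jaw in rad: 0 = closed (rest), grows to about 0.08 as the journal is pushed past, and springs back to 0 when the journal is down. It can look nearly shut (0.03) with the journal still pinched under the nose some 6 mm too high: push on until the journal is felt to bottom on the fork's floor. Pivot 30 mm below the fork point, 16 mm to the stand's +x.
- sauce: Bystander: yellow sauce bottle, 60 mm diameter, 170 mm tall. Origin at the centre of its underside.
- cup: Bystander: steel cup, 80 mm diameter, 90 mm tall. Origin at the centre of its underside.
- shaker: Bystander: glass shaker jar with black cap, 60 mm diameter, 85 mm tall. Origin at the centre of its underside.
- jaw_rest (a point): Where the journal's axis lies when its end is laid on the closed jaw and let go: 22 mm above the fork point (roller then tilted about 0.13 rad). Its weight does not push the jaw open; about 7 to 20 N straight down on the drum's fork-side end pushes it past.
- end_stop (a point): Inner face of a low stop outside the clip, 98 mm from the seat along the stand's -y, 4 mm thick, its top 2 mm above the seated axis (this point is at axis height). The far end must be fully in the socket for the roller's end to come down inside the stop; it leaves 4 mm of play along the axis in all.
Mind the look-alikes: they are no part of the job. Of the things that look like the roller, the largest one is meant.

How it is judged:
On the way, in this order (a step that is already met when the one before it is completed fails the run):
1. The roller lies, released, with one end in the socket and the other end up on the jaw (distance between roller and seat below 0.025 m and y of roller in the frame of seat above -0.008 m and z of roller in the frame of seat above 0.006 m and angle between the y axis of roller and the y axis of stand, either way round below 0.25 rad and contact force between the fingers and roller below 0.1 N and linear speed of roller below 0.03 m/s), for 0.2 s.
2. The roller's end is down in the fork clip and the jaw has closed over it (z of roller in the frame of seat below 0.003 m and angle between the y axis of roller and the y axis of stand, either way round below 0.035 rad and distance between roller and seat below 0.008 m and value of joint jaw below 0.04 rad), for 0.1 s.
At the end, for the whole second after the job is handed in: The roller lies at rest in the stand, its centre within 8 mm of the seat point and not more than 3 mm above it, its axis within 0.035 rad of the stand's, the jaw closed (under 0.04 rad) (all of step 2 and linear speed of roller below 0.02 m/s); the robot touches nothing.
It fails at once if the roller is forced against the stand with more than 40 N (contact force between roller and stand above 40 N).
It fails at once if the bottle, cup or shaker is moved by more than 30 mm (distance of any of sauce, cup, shaker from where it was at the start of the episode above 0.03 m).
It also fails if it takes over 54 s, if anything falls off the work surface, if the arm or the gripper's body presses on something with over 40 N, if the wrist force passes 120 N, or if a joint passes its speed limit or range.

## Working session

There is one attempt and no reset: what is moved stays moved. The work goes in short steps, Python scripts to look and compute and a tool call to move; the robot and the scene stay as the last step left them, time stands still between calls to the robot, and variables do not carry over. Pictures are saved under pics/ and viewed, and the job is handed in when it is done.

Besides the shell and the picture viewer there is one more tool, called after ">>>" as name([rows], argument=value, ...), one row to a line, values as JSON. carry_out: Moves the arm, as the interface text tells. Its arguments: {"type":"object","properties":{"steps":{"type":"array"},"newtons":{"type":"number"}},"required":["steps"]}

```bash
ls; mkdir -p pics; cat > h.py <<'E'
import numpy as np, cv2
from cell import r
def snap(n,f):
    c=r.camera(n); cv2.imwrite('pics/'+f,c['img']); return c
E
python3 - <<'E'
from h import *
for n in ['top','side','wrist']:
    c=snap(n,n+'0.png'); print(n,c['intrinsics'],c['eye'],c['orientation'])
    np.savez('pics/'+n+'0.npz',img=c['img'],K=c['intrinsics'],eye=c['eye'],R=c['orientation'])
print(r.get_obs())
E
```

```text
pics
top [[430.76446757   0.         280.08830696]
 [  0.         430.76446757 207.00028715]
 [  0.           0.           1.        ]] [0.40678347 0.02381037 1.0536035 ] [-2.10746709  2.17367981 -0.14617076]
side [[418.80613196   0.         269.77416273]
 [  0.         418.80613196 207.39464465]
 [  0.           0.           1.        ]] [ 0.19034462 -0.66560487  0.73604319] [-2.1874704   0.5318694  -0.25519462]
wrist [[294.71660021   0.         277.46910414]
 [  0.         294.71660021 210.920764  ]
 [  0.           0.           1.        ]] [0.08937087 0.59838228 0.38375605] [2.31264261 1.74099019 0.25547943]
{'time': 0.15, 'joints': array([ 1.20458875e+00,  1.30966056e-01,  1.48904964e+00, -1.81122565e-05,
        1.52299327e+00, -8.54081704e-02]), 'qd': array([-0.00090859, -0.00348787, -0.00196466, -0.00031584,  0.001634  ,
        0.00029497]), 'effort': array([ 1.09079840e-03, -5.60473573e+01, -4.92336309e+01,  7.69164087e-02,
        3.05189495e-02, -1.15531438e-04]), 'ee_pos': array([0.16610442, 0.57608701, 0.21783007]), 'eef_rot': array([-4.39587636e-01, -3.11038275e+00,  2.17441340e-03]), 'contact_force': array([ 0.07689388, -0.21844761, -0.78720107]), 'moment': array([-0.02850504,  0.02517366,  0.03172258]), 'gripper_width': 0.09243166766886261}
```

View pics/top0.png

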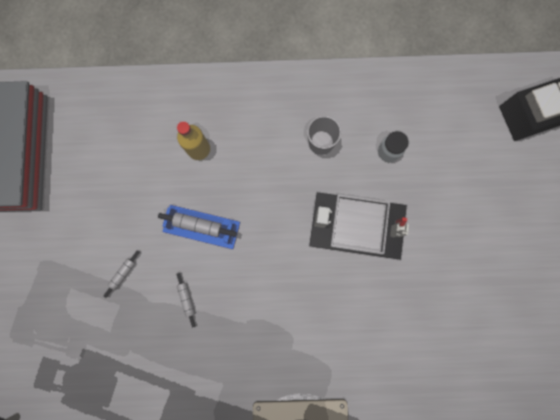

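View pics/side0.png

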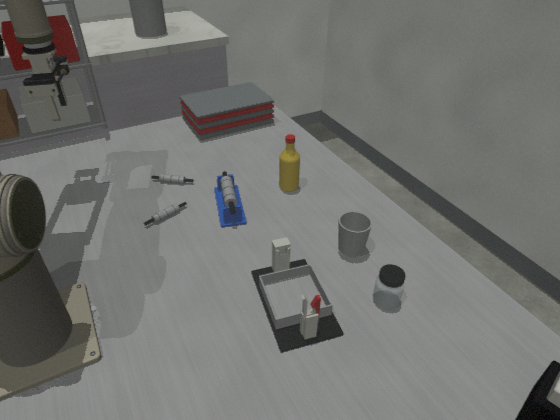

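View pics/wrist0.png

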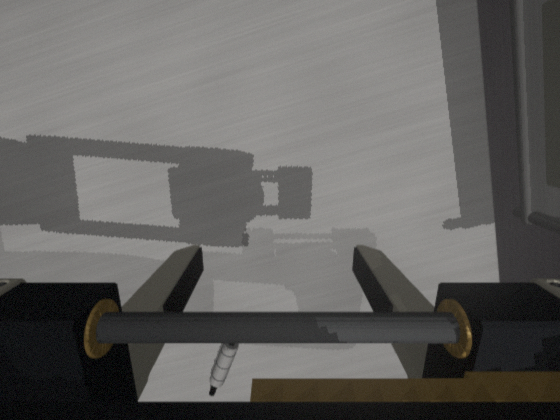

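Candidates in the top view are the roller in the blue rack at (200,226), a loose one at (122,274) and a loose one at (186,299). The rack one is the largest and lies on blue, so I choose it and check with crops.

```bash
cat >> h.py <<'E'
from scipy.spatial.transform import Rotation as Ro
def ray(c,uv):
    K=np.array(c['K']);d=np.linalg.inv(K)@np.array([uv[0],uv[1],1.]);return Ro.from_rotvec(c['R']).as_matrix()@d
def onz(c,uv,z):
    d=ray(c,uv);e=c['eye'];return e+d*(z-e[2])/d[2]
def proj(c,p):
    q=c['K']@(Ro.from_rotvec(c['R']).as_matrix().T@(np.array(p)-c['eye']));return q[:2]/q[2]
def load(f): return dict(np.load('pics/'+f))
def take(n,f):
    c=snap(n,f+'.png'); d=dict(img=c['img'],K=np.array(c['intrinsics']),eye=np.array(c['eye']),R=np.array(c['orientation']))
    np.savez('pics/'+f+'.npz',**d); return d
E
python3 - <<'E'
import cv2
i=cv2.imread('pics/top0.png'); 
a=cv2.resize(i[195:260,145:255],(770,455),interpolation=cv2.INTER_CUBIC);cv2.imwrite('pics/c1.png',a)
a=cv2.resize(i[180:270,300:420],(800,600),interpolation=cv2.INTER_CUBIC);cv2.imwrite('pics/c2.png',a)
i=cv2.imread('pics/side0.png')
a=cv2.resize(i[225:360,240:360],(533,600),interpolation=cv2.INTER_CUBIC);cv2.imwrite('pics/c3.png',a)
E
```

```text
(no output)
```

View pics/c1.png

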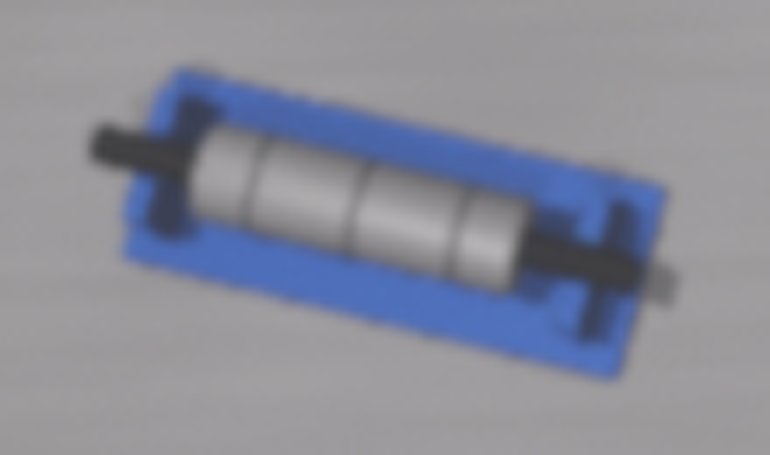

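View pics/c2.png

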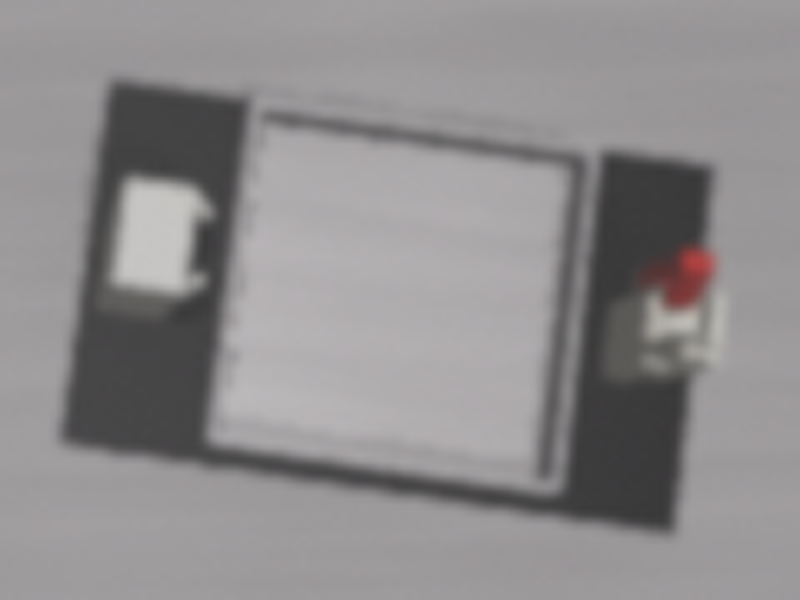

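View pics/c3.png

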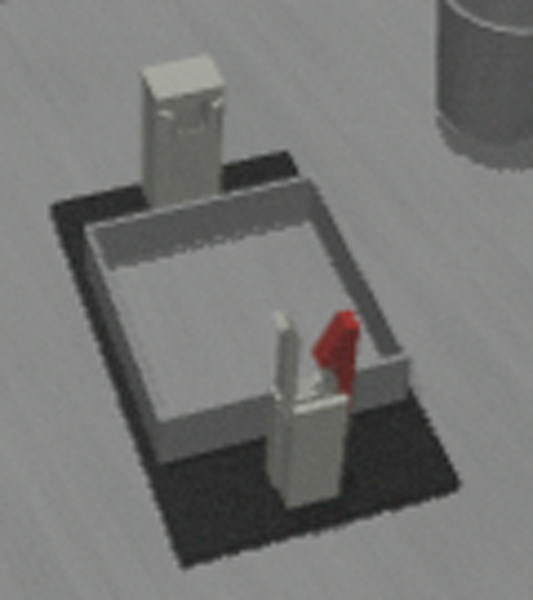

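The crop confirms the large steel drum with black journals in the rack. Stand: red jaw at about (403,221) at the fork end, socket pillar at (323,216). Next I measure both.

```bash
python3 - <<'E'
from h import *
c=load('top0.npz'); s=load('side0.npz')
def rect(pts,z,name):
    P=np.array([onz(c,p,z)[:2] for p in pts]); ce=P.mean(0)
    print(name,'center',ce.round(4)); 
    for i in range(4):
        d=P[(i+1)%4]-P[i]; print('  edge',np.linalg.norm(d).round(4),np.degrees(np.arctan2(d[1],d[0])).round(2))
img=c['img'];hsv=cv2.cvtColor(img,cv2.COLOR_BGR2HSV)
m=cv2.inRange(hsv,(105,90,30),(130,255,255)); m=cv2.morphologyEx(m,cv2.MORPH_CLOSE,np.ones((13,13)))
k=max(cv2.findContours(m,0,1)[0],key=cv2.contourArea); R=cv2.minAreaRect(k);print(R); rect(cv2.boxPoints(R),.008,'rack mask')
rect(np.array([(178,68),(665,187),(615,380),(125,260)])/7+(144.5,194.5),.008,'rack hand')
g=cv2.cvtColor(img,cv2.COLOR_BGR2GRAY)
m=np.zeros_like(g); m[185:265,305:412]=(g[185:265,305:412]<85)*255
m=cv2.morphologyEx(m,cv2.MORPH_OPEN,np.ones((3,3)))
P=cv2.findNonZero(m); R=cv2.minAreaRect(cv2.convexHull(P)); print(R); rect(cv2.boxPoints(R),.008,'stand mask')
rect(np.array([(112,78),(713,165),(675,530),(62,440)])/6.667+(299.5,179.5),.008,'stand hand')
# roller drum ends: crop coords: (197..) drum axis endpoints at z .05, journal tips
for n,u in [('tipL',(95,143)),('tipR',(672,287)),('drumL',(205,170)),('drumR',(520,245))]:
    print(n,onz(c,np.array(u)/7+(144.5,194.5),.05).round(4))
E
```

```text
((200.19943237304688, 226.259521484375), (73.8063735961914, 28.00962257385254), 13.79948616027832)
rack mask center [0.5199 0.2288]
  edge 0.0686 -13.33
  edge 0.1828 -105.61
  edge 0.068 165.28
  edge 0.1811 74.56
rack hand center [0.5194 0.2267]
  edge 0.1773 -105.54
  edge 0.0691 164.56
  edge 0.1768 74.6
  edge 0.0696 -15.03
((358.1964416503906, 225.60513305664062), (91.8539810180664, 54.169578552246094), 8.01709270477295)
stand mask center [ 0.5099 -0.1563]
  edge 0.1333 -10.3
  edge 0.2242 -100.01
  edge 0.1324 167.98
  edge 0.2203 80.23
stand hand center [ 0.5114 -0.1561]
  edge 0.2224 -100.24
  edge 0.1344 170.02
  edge 0.2228 79.89
  edge 0.1349 -10.14
tipL [0.5451 0.3197 0.05  ]
tipR [0.4905 0.126  0.05  ]
drumL [0.5348 0.2825 0.05  ]
drumR [0.5062 0.1767 0.05  ]
```

```bash
cat >> h.py <<'E'
def Rdown(yawx,tilt=0):
    """tool x at world angle yawx(deg), z down; tilt = turn about tool y (rad)"""
    a=np.radians(yawx);x=np.array([np.cos(a),np.sin(a),0]);z=np.array([0,0,-1.]);y=np.cross(z,x)
    return np.stack([x,y,z],1)@Ro.from_rotvec([0,tilt,0]).as_matrix()
def delta(p,R,o=None):
    o=o or r.get_obs();R0=Ro.from_rotvec(o['eef_rot']).as_matrix();p0=o['ee_pos']
    print('turn',np.round(np.degrees(Ro.from_matrix(R0.T@R).as_rotvec())/10,3),'shift',np.round(R0.T@(np.array(p)-p0)/.06,3))
def st():
    o=r.get_obs();R0=Ro.from_rotvec(o['eef_rot']).as_matrix()
    print('t',o['time'],'p',o['ee_pos'].round(4),'x',R0[:,0].round(3),'y',R0[:,1].round(3),'z',R0[:,2].round(3),'F',o['contact_force'].round(1),'w',round(o['gripper_width'],4),'j',o['joints'].round(2))
E
python3 - <<'E'
from h import *
st();o=r.get_obs();R0=Ro.from_rotvec(o['eef_rot']).as_matrix()
w=load('wrist0.npz');print('cam in tool',R0.T@(w['eye']-o['ee_pos']), R0.T@Ro.from_rotvec(w['R']).as_matrix())
for y in (74.6,74.6-180): delta([.519,.2275,.2],Rdown(y))
E
```

```text
t 0.15 p [0.1661 0.5761 0.2178] x [-0.961  0.277  0.   ] y [ 0.277  0.961 -0.001] z [-0.    -0.001 -1.   ] F [ 0.1 -0.2 -0.8] w 0.0924 j [ 1.2   0.13  1.49 -0.    1.52 -0.09]
cam in tool [ 7.99238267e-02 -7.69606519e-05 -1.65917820e-01] [[ 3.25362648e-04 -9.57094951e-01 -2.89774308e-01]
 [ 9.99999844e-01  4.42889149e-04 -3.40003817e-04]
 [ 4.53753833e-04 -2.89774152e-01  9.57094946e-01]]
turn [-7.000e-03  6.000e-03  8.931e+00] shift [-7.261 -3.952  0.302]
turn [-6.000e-03 -7.000e-03 -9.069e+00] shift [-7.261 -3.952  0.302]
```

>>> carry_out([
  [[0,0,0.9],[-0.8,-0.45,0.0],0],
  [[0,0,1.9],[-1.6,-0.9,0.1],0],
  [[0,0,2.9],[-2.4,-1.3,0.15],0],
  [[0,0,3.9],[-3.2,-1.75,0.2],0],
  [[0,0,4.9],[-4.0,-2.2,0.25],0],
  [[0,0,5.9],[-4.8,-2.6,0.3],0],
  [[0,0,6.9],[-5.6,-3.05,0.3],0],
  [[0,0,7.9],[-6.4,-3.5,0.3],0],
  [[0,0,8.93],[-7.26,-3.95,0.3],0],
  [[0,0,8.93],[-7.26,-3.95,0.3],0],
])

```text
time: 1.4
ee_pos: [0.5212, 0.2248, 0.2001]
eef_rot: [2.505, 1.895, -0.001]
contact_force: [-0.2, 0.7, -0.4]
gripper_width: 0.0935
```

```bash
python3 - <<'E'
from h import *
st();take('wrist','w1');st()
E
```

```text
t 1.4 p [0.5212 0.2248 0.2001] x [ 0.272  0.962 -0.001] y [ 0.962 -0.272  0.   ] z [-0.    -0.001 -1.   ] F [-0.2  0.7 -0.4] w 0.0935 j [ 0.32  0.05  1.6  -0.    1.48  0.59]
t 1.45 p [0.5198 0.2265 0.2001] x [ 0.268  0.963 -0.001] y [ 0.963 -0.268 -0.001] z [-0.001 -0.    -1.   ] F [-0.9  0.1  0.3] w 0.0931 j [0.32 0.05 1.61 0.   1.49 0.59]
```

View pics/w1.png

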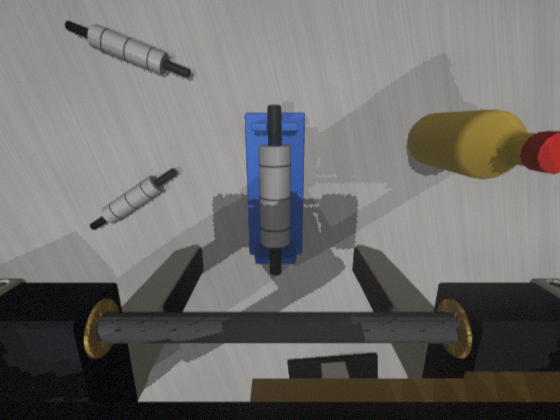

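The wrist view shows the drum at u 260–291, v 145–247, its axis parallel to the fingers' centre line at about column 275. The bottle is to the right, clear of the fingers.

```bash
python3 - <<'E'
from h import *
c=load('w1.npz')
# axis along journals tips & drum edges
for n,u in [('tip+',(274.5,105)),('drum+',(275,145)),('drum-',(275.3,247)),('tip-',(275.7,275))]:
    print(n,onz(c,u,.05).round(4), onz(c,u,.06).round(4))
A=onz(c,(274.5,105),.05);B=onz(c,(275.7,275),.05);d=A-B;print((A+B)/2,np.linalg.norm(d),np.degrees(np.arctan2(d[1],d[0])))
s=load('side0.npz');cv2.imwrite('pics/c4.png',cv2.resize(s['img'][165:235,200:260],None,fx=8,fy=8,interpolation=cv2.INTER_CUBIC))
print([proj(s,p) for p in (A,B)])
a=c['img'][90:290,225:325];cv2.imwrite('pics/c5.png',cv2.resize(a,(300,600),interpolation=cv2.INTER_CUBIC))
E
```

```text
tip+ [0.5457 0.3185 0.05  ] [0.5456 0.318  0.06  ]
drum+ [0.5353 0.2803 0.05  ] [0.5356 0.281  0.06  ]
drum- [0.5038 0.1685 0.05  ] [0.5051 0.1727 0.06  ]
tip- [0.4943 0.1333 0.05  ] [0.4959 0.1386 0.06  ]
[0.51998991 0.22586182 0.05      ] 0.1921982262142801 74.48897117143554
[array([224.55793362, 172.29675832]), array([233.47275474, 212.23138758])]
```

View pics/c5.png

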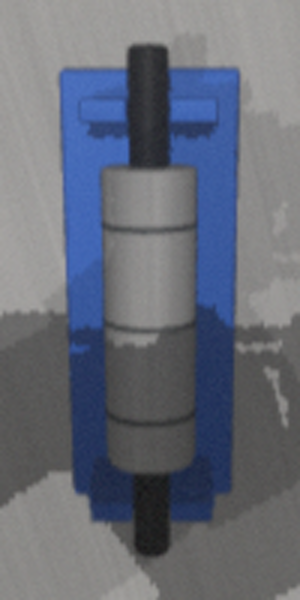

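>>> carry_out([
  [[0,0,0],[0,0,0.8],0],
  [[0,0,0],[0,0,1.6],0],
  [[0,0,0],[0,0,2.3],0],
  [[0,0,0],[0,0,2.8],0],
  [[0,0,0],[0,0,2.8],0],
  [[0,0,0],[0,0,2.8],1],
  [[0,0,0],[0,0,2.8],1],
  [[0,0,0],[0,0,2.8],1],
  [[0,0,0],[0,0,2.8],1],
  [[0,0,0],[0,0,2.8],1],
], newtons=25)

```text
time: 2.7
ee_pos: [0.5193, 0.2281, 0.0329]
eef_rot: [2.499, 1.904, 0.0]
contact_force: [-0.0, -0.0, 0.0]
gripper_width: 0.0476
```

```bash
python3 - <<'E'
from h import *
st()
E
```

```text
t 2.7 p [0.5193 0.2281 0.0329] x [0.265 0.964 0.   ] y [ 0.964 -0.265  0.   ] z [ 0.  0. -1.] F [-0. -0.  0.] w 0.0476 j [ 0.32  0.21  1.75 -0.    1.18  0.59]
```

>>> carry_out([
  [[0,0,0],[0,0,0],1],
  [[0,0,0],[0,0,0],1],
  [[0,0,0],[0,0,0],1],
  [[0,0,0],[0,0,0],1],
  [[0,0,0],[0,0,0],1],
])

```text
time: 3.32
ee_pos: [0.5191, 0.228, 0.0326]
eef_rot: [2.499, 1.904, -0.0]
contact_force: [-0.2, -0.6, -0.2]
gripper_width: 0.0336
```

>>> carry_out([
  [[0,0,0],[0,0,-0.5],1],
  [[0,0,0],[0,0,-1.2],1],
  [[0,0,0],[0,0,-2.0],1],
  [[0,0,0],[0,0,-2.8],1],
  [[0,0,0],[0,0,-2.8],1],
])

```text
time: 3.95
ee_pos: [0.5217, 0.229, 0.2057]
eef_rot: [2.497, 1.903, 0.012]
contact_force: [0.3, -0.4, -3.1]
gripper_width: 0.0333
```

```bash
python3 - <<'E'
from h import *
st();take('wrist','w2');take('side','s2')
for i in range(4):
  st();r.camera('top')
E
```

```text
t 3.95 p [0.5217 0.229  0.2057] x [0.265 0.964 0.005] y [ 0.964 -0.265  0.007] z [ 0.008  0.003 -1.   ] F [ 0.3 -0.4 -3.1] w 0.0333 j [0.32 0.05 1.6  0.   1.49 0.59]
t 4.05 p [0.5189 0.2281 0.2001] x [ 0.265  0.964 -0.   ] y [ 0.964 -0.265 -0.   ] z [-0. -0. -1.] F [-0.5 -0.6 -3.2] w 0.0335 j [0.32 0.05 1.61 0.   1.48 0.59]
t 4.1 p [0.5181 0.2278 0.1987] x [ 0.265  0.964 -0.002] y [ 0.964 -0.265 -0.002] z [-0.003 -0.001 -1.   ] F [-0.  -0.4 -3.5] w 0.0331 j [0.32 0.05 1.61 0.   1.48 0.59]
t 4.15 p [0.5178 0.2276 0.1981] x [ 0.265  0.964 -0.002] y [ 0.964 -0.265 -0.003] z [-0.004 -0.001 -1.   ] F [ 0.  -0.  -3.1] w 0.0334 j [0.32 0.05 1.61 0.   1.48 0.59]
t 4.2 p [0.5177 0.2276 0.1979] x [ 0.265  0.964 -0.002] y [ 0.964 -0.265 -0.004] z [-0.004 -0.001 -1.   ] F [ 0.1  0.5 -3.1] w 0.0334 j [ 0.32  0.05  1.61 -0.    1.48  0.59]
```

View pics/w2.png

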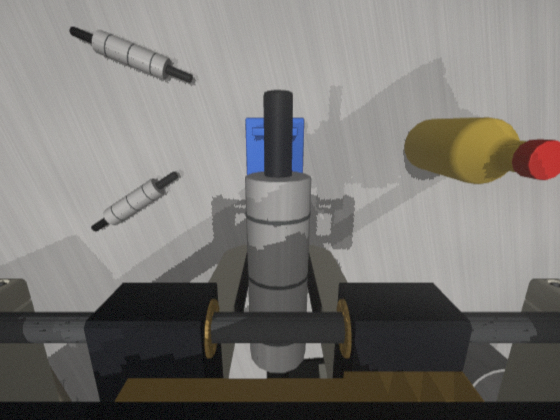

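```bash
python3 - <<'E'
from h import *
c=load('top0.npz');s=load('side0.npz')
O=np.array([.5105,-.1562]);a=np.radians(-10.0);y=np.array([-np.sin(a),np.cos(a)]);x=np.array([np.cos(a),np.sin(a)])
def sf(p): d=p[:2]-O; return np.array([d@x,d@y]).round(4)
for n,u,z in [('pil a',(125,178),.096),('pil b',(200,182),.096),('pil c',(190,292),.096),('pil d',(112,282),.096),('cheek',(212,212),.08),('cheek2',(208,280),.08),
  ('pan',(255,98),.04),('pan',(590,152),.04),('pan',(565,495),.04),('pan',(210,445),.04),('jawtop',(700,265),.109),('tine',(722,350),.119)]:
    print('top',n,sf(onz(c,np.array(u)/6.667+(299.5,179.5),z)))
# side crop scale 533/120=4.442
for n,u,z in [('base nearL',(183,568),.008),('base nearR',(462,487),.008),('base farR',(290,153),.008),('base farL',(52,208),.008),('pil',(140,72),.096),('pil',(215,57),.096),('pil',(226,90),.096),('pil',(148,97),.096),('tine',(280,315),.119),('pan',(85,228),.04),('pan',(310,180),.04),('pan',(410,357),.04),('pan',(152,430),.04)]:
    print('side',n,sf(onz(s,np.array(u)/4.442+(239.5,224.5),z)))
w=load('w2.npz')
R0=Rdown(74.6);eyeT=np.array([.0799,0,-.1659]);RT=np.array([[0,-.9571,-.2898],[1,0,0],[0,-.2898,.9571]])
def tool(u,z):
    d=RT@np.linalg.inv(w['K'])@np.array([u[0],u[1],1]);return eyeT+d*(z-eyeT[2])/d[2]
print('tip',tool((278,91),-.0225),tool((278,100),-.026),'drum edge',tool((278,173),-.036),tool((246.5,185),-.019),tool((311,185),-.019))
E
```

```text
top pil a [0.0184 0.1066]
top pil b [0.0206 0.0814]
top pil c [-0.0168  0.08  ]
top pil d [-0.0171  0.1063]
top cheek [0.0135 0.0748]
top cheek2 [-0.0099  0.0731]
top pan [0.0626 0.0613]
top pan [ 0.0601 -0.0591]
top pan [-0.0621 -0.0636]
top pan [-0.0626  0.0615]
top jawtop [ 0.0145 -0.0841]
top tine [-0.0137 -0.0914]
side base nearL [-0.0694 -0.1181]
side base nearR [ 0.0653 -0.1167]
side base farR [0.0669 0.1059]
side base farL [-0.0679  0.1055]
side pil [-0.0203  0.1017]
side pil [0.0195 0.101 ]
side pil [0.0168 0.0763]
side pil [-0.0219  0.0832]
side tine [-0.0163 -0.0834]
side pan [-0.0627  0.0584]
side pan [0.0569 0.0555]
side pan [ 0.0596 -0.0642]
side pan [-0.0676 -0.0672]
tip [ 0.09319205  0.00024029 -0.0225    ] [ 0.08914008  0.00023637 -0.026     ] drum edge [ 0.05812982  0.00023532 -0.036     ] [ 0.04915893 -0.01570993 -0.019     ] [ 0.04915893  0.01700947 -0.019     ]
```

```bash
cat >> h.py <<'E'
O=np.array([.5105,-.1562,.075]);YAW=80.0;COFF=-.002
def tgt(tip,tilt):
    """tip=(x,y,z) of roller socket-end tip centre in seat frame; tilt>0 fork end up"""
    a=np.radians(YAW);Y=np.array([np.cos(a),np.sin(a),0]);X=np.array([np.sin(a),-np.cos(a),0])
    R=Rdown(YAW,-tilt); t=O+X*tip[0]+Y*tip[1]+np.array([0,0,tip[2]])
    c=t-R[:,0]*(.095+COFF); return c+R[:,2]*.019,R
E
python3 - <<'E'
from h import *
p,R=tgt((0,.040,.065),.2);print(p);delta(p,R)
E
```

```text
[ 0.50096308 -0.21028654  0.13985498]
turn [-0.074 -1.133 -0.535] shift [-7.11   1.669  0.982]
```

>>> carry_out([
  [[0,0,0],[-0.9,0.2,0],1],
  [[0,0,0],[-1.8,0.4,0],1],
  [[0,-0.2,-0.1],[-2.7,0.6,0],1],
  [[0,-0.4,-0.2],[-3.6,0.8,0.0],1],
  [[0,-0.6,-0.3],[-4.5,1.0,0.2],1],
  [[0,-0.8,-0.4],[-5.4,1.25,0.4],1],
  [[-0.05,-1.0,-0.5],[-6.3,1.5,0.7],1],
  [[-0.07,-1.13,-0.53],[-7.1,1.67,0.98],1],
  [[-0.07,-1.13,-0.53],[-7.1,1.67,0.98],1],
  [[-0.07,-1.13,-0.53],[-7.1,1.67,0.98],1],
])

```text
time: 5.5
ee_pos: [0.502, -0.2088, 0.1408]
eef_rot: [2.305, 1.93, -0.226]
contact_force: [-0.3, 1.0, -1.7]
gripper_width: 0.0336
```

```bash
python3 - <<'E'
from h import *
st();r.camera('top');r.camera('top');take('wrist','w3');take('side','s3');st()
E
```

```text
t 5.5 p [ 0.502  -0.2088  0.1408] x [ 0.172  0.966 -0.195] y [ 0.985 -0.175  0.001] z [-0.033 -0.192 -0.981] F [-0.3  1.  -1.7] w 0.0336 j [-0.36  0.    1.78 -0.2   1.33 -0.13]
t 5.7 p [ 0.5032 -0.2084  0.1423] x [ 0.171  0.966 -0.196] y [ 0.985 -0.173  0.004] z [-0.03  -0.194 -0.981] F [ 0.4  0.  -2.3] w 0.0337 j [-0.35  0.    1.78 -0.2   1.33 -0.13]
```

View pics/w3.png

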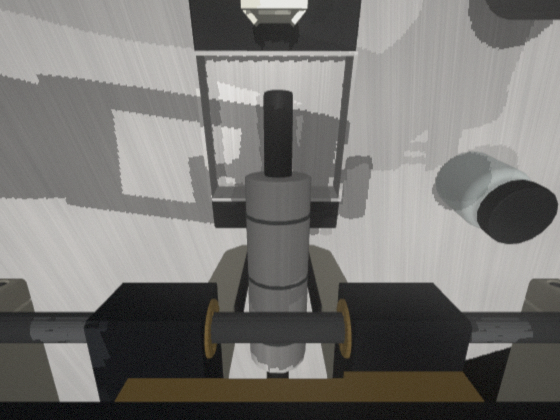

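View pics/s3.png

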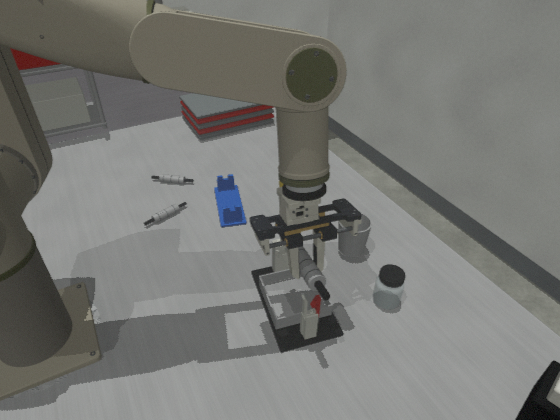

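```bash
python3 - <<'E'
import cv2
i=cv2.imread('pics/w3.png')
cv2.imwrite('pics/c6.png',cv2.resize(i[0:110,180:370],None,fx=4.2,fy=4.2,interpolation=cv2.INTER_CUBIC))
i=cv2.imread('pics/s3.png')
cv2.imwrite('pics/c7.png',cv2.resize(i[230:360,240:360],None,fx=4.5,fy=4.5,interpolation=cv2.INTER_CUBIC))
E
```

```text
(no output)
```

View pics/c6.png

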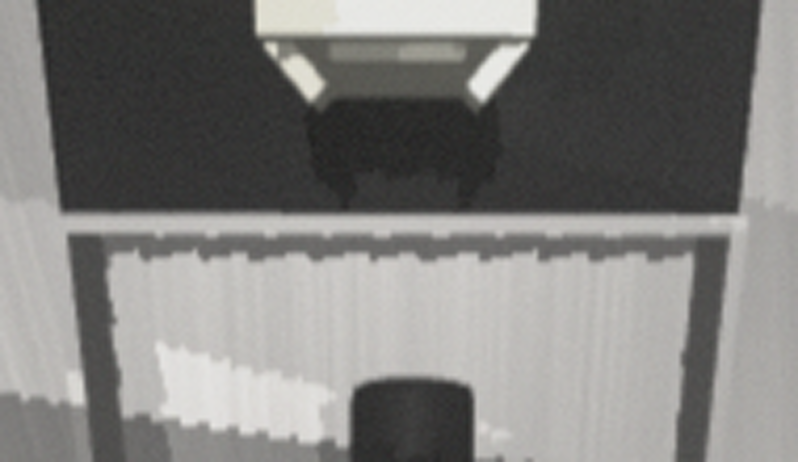

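View pics/c7.png

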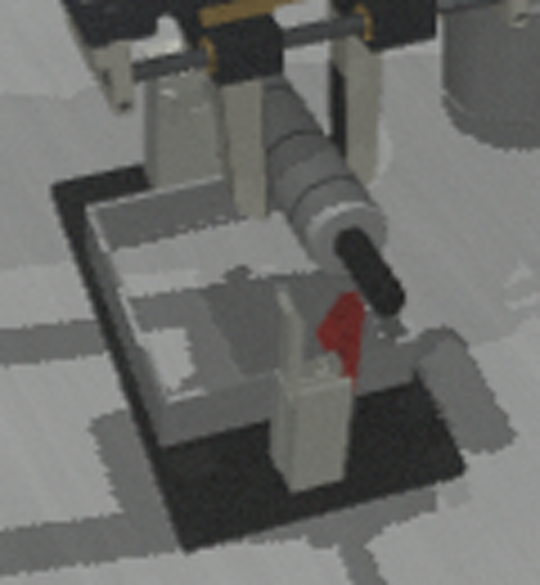

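```bash
python3 - <<'E'
from h import *
c=load('w3.npz')
a=np.radians(-10.0);y=np.array([-np.sin(a),np.cos(a)]);x=np.array([np.cos(a),np.sin(a)])
def sf(p): d=p[:2]-O[:2]; return np.array([d@x,d@y]).round(4)
def q(n,u,z,sc=4.2,off=(179.6,-.4)): print(n,sf(onz(c,np.array(u)/sc+off,z)))
q('pilL',(256,37),.096);q('pilR',(537,37),.096)
q('panL y62',(58,213),.04);q('panR',(747,213),.04)
q('baseL',(50,130),.008);q('baseR',(752,130),.008)
q('near rim outL',(213,200),.04,1,(0,0));q('near rim outR',(340,200),.04,1,(0,0))
q('tip',(412,378),.147)
q('tip axis',(412,385),.140)
o=r.get_obs();R0=Ro.from_rotvec(o['eef_rot']).as_matrix();print('roller tip FK',(lambda t:(sf(t),t[2]))(o['ee_pos']+R0@[.093,.0003,-.019]), 'yaw',np.degrees(np.arctan2(R0[1,0],R0[0,0])))
E
```

```text
pilL [-0.0174  0.0804]
pilR [0.0189 0.0804]
panL y62 [-0.0594  0.0609]
panR [0.0622 0.0609]
baseL [-0.0669  0.0753]
baseR [0.0692 0.0754]
near rim outL [-0.0576 -0.0624]
near rim outR [ 0.0617 -0.0626]
tip [0.0026 0.0446]
tip axis [0.0026 0.0432]
roller tip FK (array([0.0022, 0.0423]), np.float64(0.14268261726413972)) yaw 79.97826358797731
```

```bash
cat >> h.py <<'E'
_a=np.radians(-10.0);SX=np.array([np.cos(_a),np.sin(_a),0]);SY=np.array([-np.sin(_a),np.cos(_a),0])
O=O+.0012*SX-.001*SY
def tip():
    o=r.get_obs();R0=Ro.from_rotvec(o['eef_rot']).as_matrix();t=o['ee_pos']+R0@[.093,.0003,-.019]-O
    print('t',o['time'],'tip',(np.array([t@SX,t@SY,t[2]])*1000).round(1),'tilt',round(-np.arcsin(R0[2,0]),3),'yaw',np.degrees(np.arctan2(R0[1,0],R0[0,0])).round(2),'F',o['contact_force'].round(1),'M',o['moment'].round(2),'w',round(o['gripper_width'],4))
E
python3 - <<'E'
from h import *
tip();delta(*tgt((0,.078,.03),.2));delta(*tgt((0,.078,.0035),.2))
E
```

```text
t 5.7 tip [ 1.  43.3 67.7] tilt 0.197 yaw 79.98 F [ 0.4  0.  -2.3] M [0.14 0.08 0.  ] w 0.0337
turn [ 0.022 -0.015 -0.002] shift [ 0.69  -0.014  0.498]
turn [ 0.022 -0.015 -0.002] shift [ 0.776 -0.015  0.931]
```

>>> carry_out([
  [[0,0,0],[0.3,0,0.2],1],
  [[0.02,-0.01,0],[0.69,-0.01,0.4],1],
  [[0.02,-0.01,0],[0.69,-0.01,0.5],1],
  [[0.02,-0.01,0],[0.69,-0.01,0.5],1],
  [[0.02,-0.01,0],[0.69,-0.01,0.5],1],
])

```text
time: 6.32
ee_pos: [0.5086, -0.1753, 0.1048]
eef_rot: [2.303, 1.929, -0.23]
contact_force: [0.9, -0.4, -2.5]
gripper_width: 0.0333
```

```bash
python3 - <<'E'
from h import *
take('wrist','w4');take('side','s4');tip();delta(*tgt((0,.078,.0035),.2))
import cv2
i=cv2.imread('pics/w4.png')
cv2.imwrite('pics/c8.png',cv2.resize(i[0:190,180:370],None,fx=3.1,fy=3.1,interpolation=cv2.INTER_CUBIC))
i=cv2.imread('pics/s4.png')
cv2.imwrite('pics/c9.png',cv2.resize(i[230:360,240:360],None,fx=4.5,fy=4.5,interpolation=cv2.INTER_CUBIC))
E
```

```text
t 6.425 tip [ 0.8 76.6 30.2] tilt 0.2 yaw 79.87 F [ 0.3 -0.3 -2.4] M [ 0.11  0.03 -0.01] w 0.0336
turn [ 0.002 -0.003 -0.013] shift [ 0.11  -0.006  0.431]
```

View pics/c8.png

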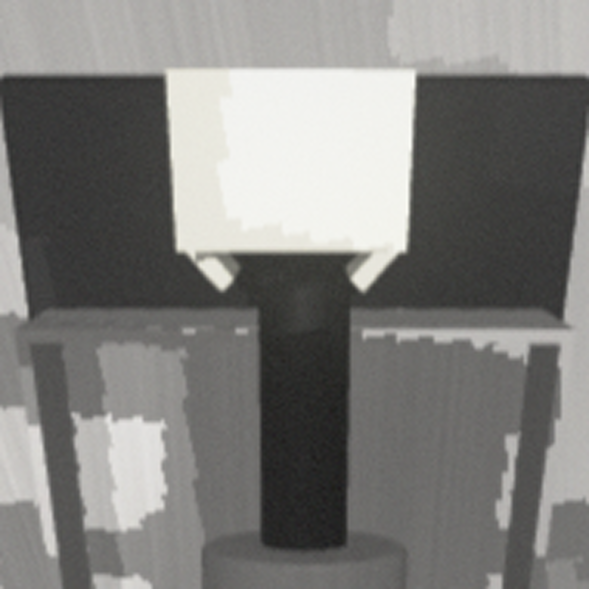

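View pics/c9.png

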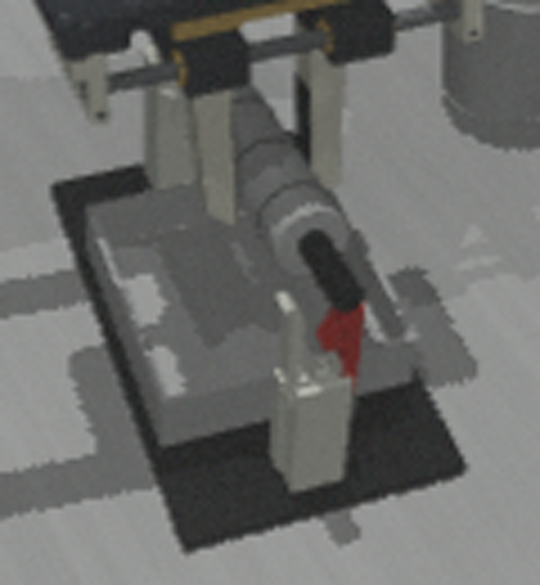

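```bash
python3 - <<'E'
from h import *
c=load('w4.npz')
def sf(p): d=p-O; return (np.array([d@SX,d@SY])*1000).round(1)
def q(n,u,z): print(n,sf(onz(c,np.array(u)/3.1+(179.6,-.4),z)))
q('pil back L',(166,70),.096);q('pil back R',(416,70),.096)
q('pilL',(177,250),.096);q('pilR',(407,250),.096)
q('cheekL',(222,291),.088);q('cheekR',(364,291),.088)
q('pan62 L',(20,330),.04);q('panR',(572,328),.04)
q('journal near drum L',(262,540),.123);q('R',(347,540),.123)
q('journal tip L',(259,335),.109);q('R',(351,335),.109)
q('baseL',(2,77),.008);q('baseR',(588,77),.008)
i=c['img'];g=cv2.cvtColor(i,cv2.COLOR_BGR2GRAY).astype(float)
for row in (120,140,160): 
    d=np.diff(cv2.GaussianBlur(g,(3,3),0)[row,250:310]); print(row,250+d.argmin()+.5,250+d.argmax()+.5)
E
```

```text
pil back L [-18.4 105.7]
pil back R [ 17.5 105.7]
pilL [-18.4  82. ]
pilR [17.5 81.9]
cheekL [-12.3  75.1]
cheekR [11.5 75. ]
pan62 L [-61.2  61.6]
panR [60.6 61.9]
journal near drum L [-5.  44.3]
R [ 7.7 44.2]
journal tip L [-5.3 71.3]
R [ 8.4 71.3]
baseL [-66.6 111.2]
baseR [ 65.7 111. ]
120 263.5 292.5
140 263.5 291.5
160 263.5 291.5
```

>>> carry_out([
  [[0,0,0],[0,-0.03,0.1],1],
  [[0,0,0],[0.06,-0.03,0.25],1],
  [[0,0,0],[0.11,-0.03,0.36],1],
  [[0,0,0],[0.11,-0.03,0.43],1],
  [[0,0,0],[0.11,-0.03,0.43],1],
  [[0,0,0],[0.11,-0.03,0.43],1],
])

```text
time: 7.18
ee_pos: [0.5069, -0.1734, 0.0779]
eef_rot: [2.303, 1.93, -0.23]
contact_force: [0.2, -0.5, -2.3]
gripper_width: 0.0336
```

```bash
python3 - <<'E'
from h import *
take('wrist','w5');tip();delta(*tgt((-.001,.078,.002),.2));delta(*tgt((-.001,.094,.002),.2))
i=cv2.imread('pics/w5.png')
cv2.imwrite('pics/c10.png',cv2.resize(i[0:190,180:370],None,fx=3.1,fy=3.1,interpolation=cv2.INTER_CUBIC))
E
```

```text
t 7.225 tip [-1.2 78.3  3.3] tilt 0.199 yaw 79.9 F [ 1.1 -0.2 -3.1] M [0.1  0.03 0.04] w 0.0336
turn [-0.001 -0.004 -0.009] shift [-0.002  0.011  0.021]
turn [-0.001 -0.004 -0.009] shift [ 0.26   0.011 -0.032]
```

View pics/c10.png

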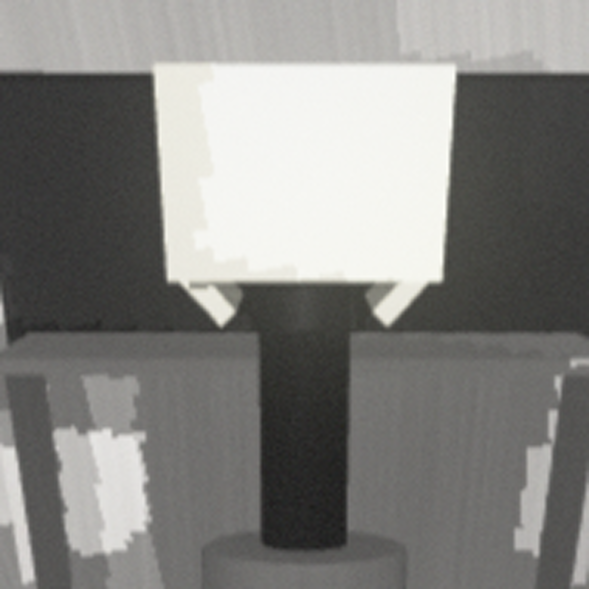

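The journal (crop 260–350) is centred between the pillar edges (167–443), and its tip is between the cheeks. Now I insert it.

>>> carry_out([
  [[0,0,0],[0.05,0,-0.01],1],
  [[0,0,0],[0.1,0,-0.02],1],
  [[0,0,0],[0.15,0,-0.03],1],
  [[0,0,0],[0.18,0,-0.036],1],
  [[0,0,0],[0.18,0,-0.036],1],
])

```text
time: 7.85
ee_pos: [0.5087, -0.1623, 0.0777]
eef_rot: [2.303, 1.93, -0.231]
contact_force: [0.1, -0.3, -2.3]
gripper_width: 0.0336
```

```bash
python3 - <<'E'
from h import *
tip()
E
```

```text
t 7.85 tip [-1.5 89.6  2.9] tilt 0.199 yaw 79.93 F [ 0.1 -0.3 -2.3] M [0.12 0.08 0.04] w 0.0336
```

>>> carry_out([
  [[0,0,0],[0.03,0.005,-0.006],1],
  [[0,0,0],[0.06,0.005,-0.012],1],
  [[0,0,0],[0.06,0.005,-0.012],1],
])

```text
time: 8.22
ee_pos: [0.5096, -0.1588, 0.0777]
eef_rot: [2.303, 1.93, -0.231]
contact_force: [0.1, 0.1, -2.6]
gripper_width: 0.0338
```

```bash
python3 - <<'E'
from h import *
tip();delta(*tgt((-.001,.0935,.003),.15));delta(*tgt((-.001,.0935,.003),.13))
take('wrist','w6');take('side','s6')
i=cv2.imread('pics/w6.png')
a=cv2.resize(i[0:190,180:370],None,fx=2.1,fy=2.1,interpolation=cv2.INTER_CUBIC)
i=cv2.imread('pics/s6.png')
b=cv2.resize(i[250:350,260:360],(399,399),interpolation=cv2.INTER_CUBIC)
cv2.imwrite('pics/c11.png',np.hstack([a,b]))
E
```

```text
t 8.225 tip [-1.2 93.2  2.9] tilt 0.199 yaw 79.92 F [ 0.1  0.1 -2.6] M [ 0.14  0.03 -0.05] w 0.0338
turn [-0.003  0.282 -0.008] shift [0.022 0.01  0.073]
turn [-0.003  0.397 -0.008] shift [0.031 0.01  0.104]
```

View pics/c11.png

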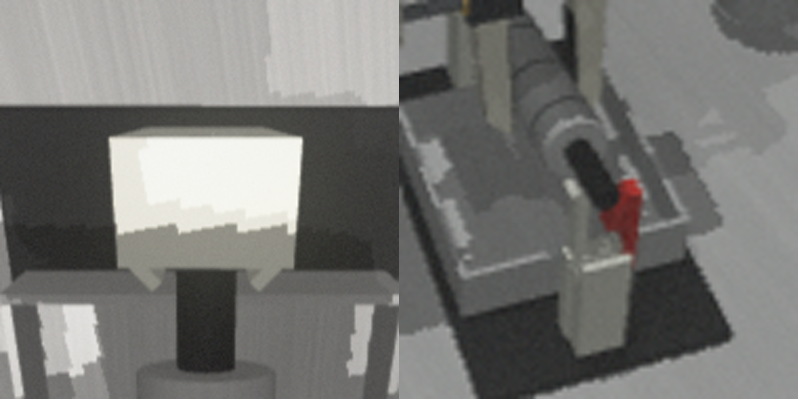

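>>> carry_out([
  [[0,0.1,0],[0.01,0.0,0.025],1],
  [[0,0.2,0],[0.015,0.0,0.05],1],
  [[0,0.28,0],[0.022,0.0,0.073],1],
  [[0,0.28,0],[0.022,0.0,0.073],1],
])

```text
time: 8.82
ee_pos: [0.5095, -0.1588, 0.073]
eef_rot: [2.332, 1.952, -0.176]
contact_force: [-0.0, -0.2, -2.0]
gripper_width: 0.0333
```

```bash
python3 - <<'E'
from h import *
tip();delta(*tgt((-.001,.0935,.0025),.135));delta(*tgt((-.001,.0935,.002),.125))
E
```

```text
t 8.825 tip [-1.2 93.   2.9] tilt 0.15 yaw 79.86 F [-0.  -0.2 -2. ] M [ 0.05  0.01 -0.  ] w 0.0333
turn [-0.005  0.086 -0.013] shift [0.014 0.013 0.028]
turn [-0.005  0.143 -0.013] shift [0.018 0.013 0.052]
```

>>> carry_out([
  [[0,0.05,0],[0.006,0.0,0.015],1],
  [[0,0.09,0],[0.01,0.0,0.028],1],
  [[0,0.09,0],[0.01,0.0,0.028],1],
])

```text
time: 9.2
ee_pos: [0.5097, -0.1582, 0.0713]
eef_rot: [2.339, 1.959, -0.158]
contact_force: [-0.1, -1.4, -2.5]
gripper_width: 0.0331
```

```bash
python3 - <<'E'
from h import *
tip();delta(*tgt((-.001,.0935,.002),.125))
take('side','s7')
i=cv2.imread('pics/s7.png')
cv2.imwrite('pics/c12.png',cv2.resize(i[250:350,260:360],(600,600),interpolation=cv2.INTER_CUBIC))
E
```

```text
t 9.2 tip [-1.2 93.6  2.7] tilt 0.135 yaw 79.9 F [-0.1 -1.4 -2.5] M [-0.06  0.08 -0.04] w 0.0331
turn [-0.004  0.054 -0.01 ] shift [0.003 0.011 0.026]
```

View pics/c12.png

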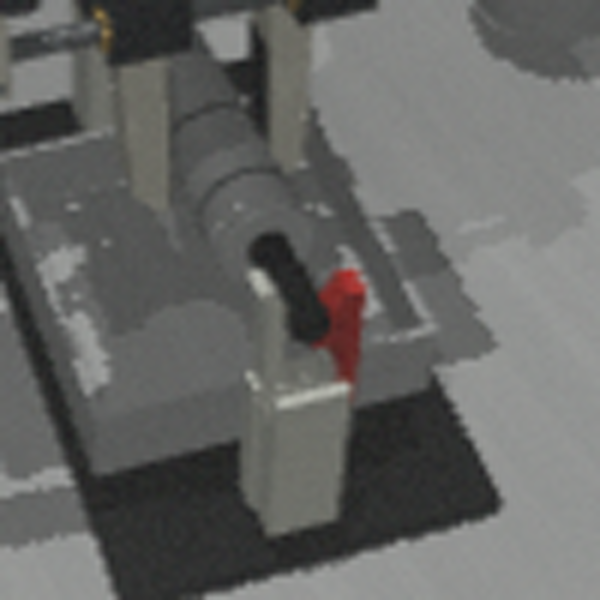

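>>> carry_out([
  [[0,0.03,0],[0.0,0.0,0.013],1],
  [[0,0.05,0],[0.0,0.0,0.026],1],
  [[0,0.05,0],[0.0,0.0,0.026],1],
])

```text
time: 9.62
ee_pos: [0.5095, -0.1583, 0.0699]
eef_rot: [2.344, 1.963, -0.148]
contact_force: [-2.9, 0.0, 1.9]
gripper_width: 0.0334
```

```bash
python3 - <<'E'
from h import *
tip()
E
```

```text
t 9.625 tip [-1.3 93.4  2.1] tilt 0.126 yaw 79.9 F [-2.9  0.   1.9] M [ 0.13  0.46 -0.16] w 0.0334
```

>>> carry_out([
  [[0,0,0],[0,0,0],0.5],
  [[0,0,0],[0,0,0],0.35],
  [[0,0,0],[0,0,0],0.3],
  [[0,0,0],[0,0,0],0.3],
  [[0,0,0],[0,0,0],0.3],
  [[0,0,0],[0,0,0],0.3],
])

```text
time: 10.38
ee_pos: [0.5097, -0.1584, 0.0698]
eef_rot: [2.344, 1.963, -0.148]
contact_force: [0.0, 0.6, -0.8]
gripper_width: 0.0652
```

```bash
python3 - <<'E'
from h import *
tip()
take('side','s8');take('wrist','w8')
i=cv2.imread('pics/s8.png');b=cv2.imread('pics/w8.png')
a=cv2.resize(i[250:350,260:360],(420,420),interpolation=cv2.INTER_CUBIC)
cv2.imwrite('pics/c13.png',np.hstack([a,b[:,90:470]]))
E
```

```text
t 10.375 tip [-1.2 93.4  2. ] tilt 0.126 yaw 79.91 F [ 0.   0.6 -0.8] M [-0.04  0.14  0.05] w 0.0652
```

View pics/c13.png

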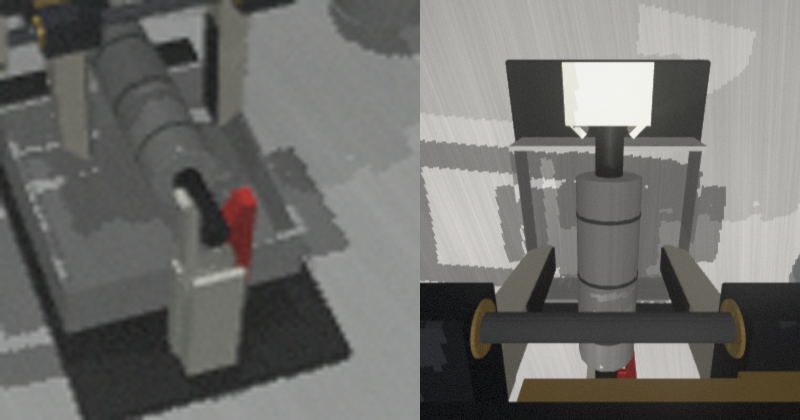

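Released: the journal end lies on the jaw against the tine, the other end sits in the socket, and the fingers are clear on both sides. Next I back out, close the fingers and go above the drum's fork-side end.

>>> carry_out([
  [[0,0,0],[0,0,-0.3],0.3],
  [[0,0,0],[0,0,-0.7],0.3],
  [[0,0,0],[0,0,-1.2],0.3],
  [[0,0,0],[0,0,-1.2],0.3],
  [[0,0,0],[0,0,-1.2],1],
  [[0,0,0],[0,0,-1.2],1],
  [[0,0,0],[0,0,-1.2],1],
])

```text
time: 11.35
ee_pos: [0.5106, -0.1493, 0.1402]
eef_rot: [2.345, 1.964, -0.15]
contact_force: [0.4, -0.3, 0.0]
gripper_width: 0.0397
```

```bash
cat >> h.py <<'E'
def seatp(x,y,z): return O+x*SX+y*SY+np.array([0,0,z])
def tcp():
    o=r.get_obs();R0=Ro.from_rotvec(o['eef_rot']).as_matrix();t=o['ee_pos']-O
    print('t',round(o['time'],3),'tcp',(np.array([t@SX,t@SY,t[2]])*1000).round(1),'z',R0[:,2].round(3),'F',o['contact_force'].round(1),'M',o['moment'].round(2),'w',round(o['gripper_width'],4))
E
python3 - <<'E'
from h import *
tcp();delta(seatp(-.0013,-.045,.055),Rdown(YAW));take('wrist','w9');take('side','s9')
i=cv2.imread('pics/s9.png');b=cv2.imread('pics/w9.png')
a=cv2.resize(i[250:350,260:360],(420,420),interpolation=cv2.INTER_CUBIC)
cv2.imwrite('pics/c14.png',np.hstack([a,b[:,90:470]]))
E
```

```text
t 11.35 tcp [-2.3  7.8 65.2] z [-0.024 -0.123 -0.992] F [ 0.4 -0.3  0. ] M [ 0.02  0.04 -0.05] w 0.0397
turn [-0.013  0.72  -0.009] shift [-0.851  0.018  0.279]
```

View pics/c14.png

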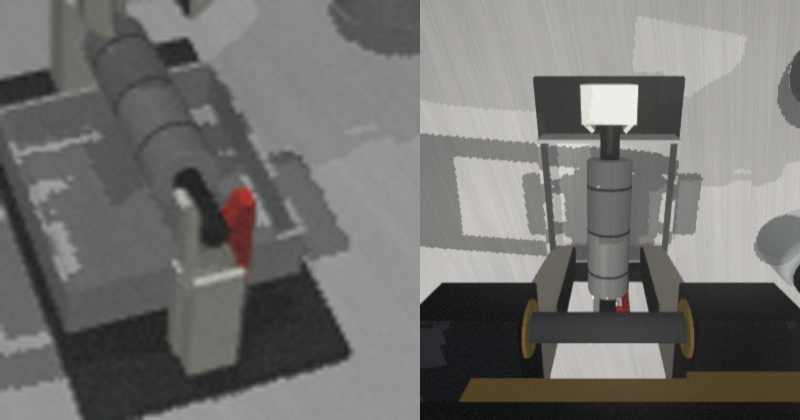

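The roller rests tilted, journal against the red jaw, and stayed put on retreat. I go above the press point.

>>> carry_out([
  [[0,0.35,0],[-0.4,0.01,0.0],1],
  [[0,0.72,0],[-0.85,0.015,0.15],1],
  [[0,0.72,0],[-0.85,0.015,0.28],1],
  [[0,0.72,0],[-0.85,0.015,0.28],1],
  [[0,0.72,0],[-0.85,0.015,0.28],1],
  [[0,0.72,0],[-0.85,0.015,0.28],1],
])

```text
time: 12.2
ee_pos: [0.5033, -0.2006, 0.1313]
eef_rot: [2.406, 2.019, -0.001]
contact_force: [0.2, 1.0, -0.8]
gripper_width: 0.0006
```

```bash
python3 - <<'E'
from h import *
tcp();delta(seatp(-.0013,-.045,.037),Rdown(YAW));take('side','s10');take('wrist','w10')
i=cv2.imread('pics/s10.png');b=cv2.imread('pics/w10.png')
a=cv2.resize(i[250:350,260:360],(420,420),interpolation=cv2.INTER_CUBIC)
cv2.imwrite('pics/c15.png',np.hstack([a,b[:,90:470]]))
E
```

```text
t 12.2 tcp [ -0.5 -44.   56.3] z [-0.    -0.001 -1.   ] F [ 0.2  1.  -0.8] M [-0.05  0.06  0.  ] w 0.0006
turn [-0.     0.003 -0.001] shift [-0.017 -0.013  0.321]
```

View pics/c15.png

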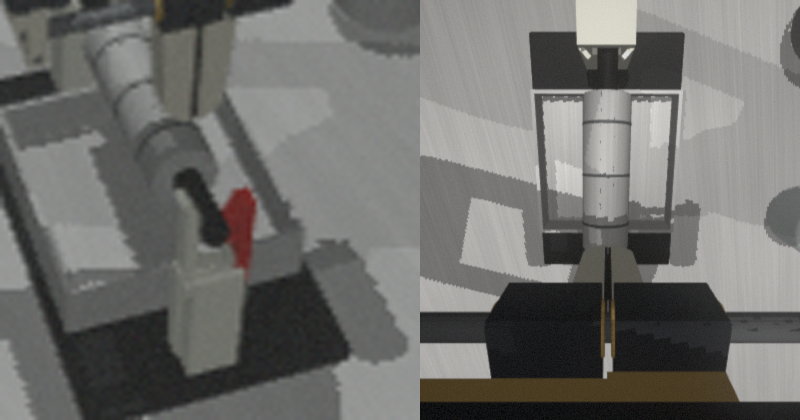

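>>> carry_out([
  [[0,0,0],[0,-0.01,0.15],1],
  [[0,0,0],[0,-0.01,0.28],1],
  [[0,0,0],[0,-0.01,0.31],1],
  [[0,0,0],[0,-0.01,0.33],1],
  [[0,0,0],[0,-0.01,0.35],1],
  [[0,0,0],[0,-0.01,0.35],1],
])

```text
time: 13.05
ee_pos: [0.5024, -0.2015, 0.1101]
eef_rot: [2.408, 2.017, -0.001]
contact_force: [-0.0, 0.2, -0.6]
gripper_width: 0.0005
```

```bash
python3 - <<'E'
from h import *
tcp()
E
```

```text
t 13.05 tcp [ -1.3 -45.   35.1] z [-0. -0. -1.] F [-0.   0.2 -0.6] M [-0.08  0.13  0.02] w 0.0005
```

Just at contact. I press in small steps.

>>> carry_out([
  [[0,0,0],[0,0,0.015],1],
  [[0,0,0],[0,0,0.03],1],
  [[0,0,0],[0,0,0.03],1],
])

```text
time: 13.42
ee_pos: [0.5028, -0.2016, 0.109]
eef_rot: [2.408, 2.017, -0.0]
contact_force: [-0.8, 0.8, 5.6]
gripper_width: 0.0002
```

>>> carry_out([
  [[0,0,0],[0,0,0.015],1],
  [[0,0,0],[0,0,0.03],1],
  [[0,0,0],[0,0,0.03],1],
])

```text
time: 13.8
ee_pos: [0.5035, -0.202, 0.108]
eef_rot: [2.406, 2.016, 0.001]
contact_force: [0.2, 1.0, 7.9]
gripper_width: 0.0006
```

```bash
python3 - <<'E'
from h import *
tcp()
E
```

```text
t 13.8 tcp [ -0.2 -45.3  33. ] z [ 0.002 -0.002 -1.   ] F [0.2 1.  7.9] M [-0.05  0.15 -0.05] w 0.0006
```

>>> carry_out([
  [[0,0,0],[0,-0.01,0.02],1],
  [[0,0,0],[0,-0.01,0.04],1],
  [[0,0,0],[0,-0.01,0.04],1],
])

```text
time: 14.18
ee_pos: [0.5035, -0.2023, 0.1064]
eef_rot: [2.405, 2.015, 0.002]
contact_force: [-0.2, -0.7, 10.7]
gripper_width: 0.0006
```

>>> carry_out([
  [[0,0,0],[0,0,0.02],1],
  [[0,0,0],[0,0,0.04],1],
  [[0,0,0],[0,0,0.04],1],
])

```text
time: 14.55
ee_pos: [0.5039, -0.2028, 0.1045]
eef_rot: [2.404, 2.014, 0.002]
contact_force: [-0.6, -1.2, 13.1]
gripper_width: 0.0005
```

```bash
python3 - <<'E'
from h import *
tcp()
E
```

```text
t 14.55 tcp [  0.4 -46.   29.5] z [ 0.005 -0.003 -1.   ] F [-0.6 -1.2 13.1] M [-0.39  0.17  0.03] w 0.0005
```

>>> carry_out([
  [[0,0,0],[0,-0.01,0.02],1],
  [[0,0,0],[0,-0.02,0.04],1],
  [[0,0,0],[0,-0.02,0.04],1],
])

```text
time: 14.92
ee_pos: [0.5019, -0.2025, 0.1011]
eef_rot: [2.405, 2.015, 0.0]
contact_force: [-0.3, -2.5, 5.8]
gripper_width: 0.0008
```

```bash
python3 - <<'E'
from h import *
tcp();take('side','s11');take('wrist','w11')
i=cv2.imread('pics/s11.png');b=cv2.imread('pics/w11.png')
a=cv2.resize(i[250:350,260:360],(420,420),interpolation=cv2.INTER_CUBIC)
cv2.imwrite('pics/c16.png',np.hstack([a,b[:,90:470]]))
E
```

```text
t 14.925 tcp [ -1.6 -46.1  26.1] z [ 0.003 -0.003 -1.   ] F [-0.3 -2.5  5.8] M [-0.73  0.11 -0.01] w 0.0008
```

View pics/c16.png

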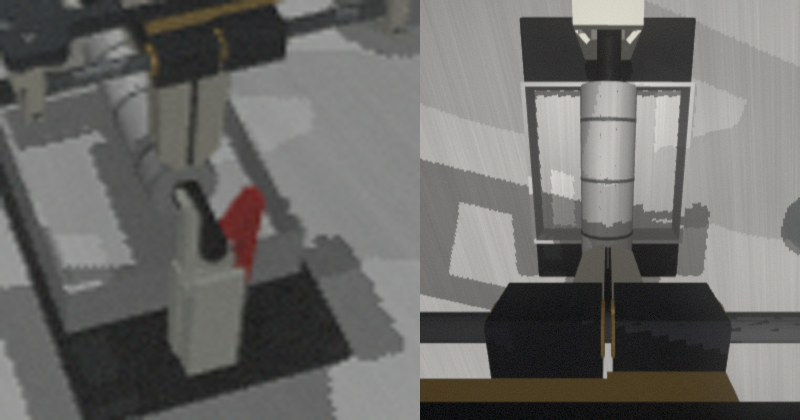

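The jaw has swung open and the journal is passing the nose with falling force. I keep pushing.

>>> carry_out([
  [[0,0,0],[0,0,0.02],1],
  [[0,0,0],[0,0,0.04],1],
  [[0,0,0],[0,0,0.05],1],
])

```text
time: 15.4
ee_pos: [0.5, -0.2005, 0.0953]
eef_rot: [-2.407, -2.016, 0.001]
contact_force: [-0.2, 0.3, 0.6]
gripper_width: 0.0005
```

>>> carry_out([
  [[0,0,0],[0,0,0.02],1],
  [[0,0,0],[0,0,0.04],1],
  [[0,0,0],[0,0,0.04],1],
])

```text
time: 15.78
ee_pos: [0.5004, -0.201, 0.0935]
eef_rot: [-2.408, -2.017, 0.001]
contact_force: [-0.7, -0.3, -0.7]
gripper_width: 0.0003
```

```bash
python3 - <<'E'
from h import *
tcp()
E
```

```text
t 15.775 tcp [ -3.4 -44.8  18.5] z [-0.001  0.    -1.   ] F [-0.7 -0.3 -0.7] M [-0.07  0.08 -0.01] w 0.0003
```

It snapped through and the force is zero. I press on gently to feel the bottom.

>>> carry_out([
  [[0,0,0],[0,0.03,0.01],1],
  [[0,0,0],[0,0.03,0.025],1],
  [[0,0,0],[0,0.03,0.025],1],
])

```text
time: 16.15
ee_pos: [0.5024, -0.2014, 0.0923]
eef_rot: [-2.408, -2.017, 0.001]
contact_force: [1.0, 0.3, 0.2]
gripper_width: 0.0007
```

>>> carry_out([
  [[0,0,0],[0,0,0.01],1],
  [[0,0,0],[0,0,0.02],1],
  [[0,0,0],[0,0,0.02],1],
])

```text
time: 16.52
ee_pos: [0.5031, -0.2016, 0.0921]
eef_rot: [2.407, 2.017, 0.001]
contact_force: [0.3, 1.0, 4.8]
gripper_width: 0.0005
```

```bash
python3 - <<'E'
from h import *
tcp()
E
```

```text
t 16.525 tcp [ -0.6 -45.   17.1] z [ 0.001 -0.001 -1.   ] F [0.3 1.  4.8] M [ 0.06  0.07 -0.  ] w 0.0005
```

>>> carry_out([
  [[0,0,0],[0,-0.01,0.02],1],
  [[0,0,0],[0,-0.01,0.04],1],
  [[0,0,0],[0,-0.01,0.04],1],
])

```text
time: 16.9
ee_pos: [0.5042, -0.2019, 0.0918]
eef_rot: [2.404, 2.015, 0.004]
contact_force: [0.7, 2.7, 15.5]
gripper_width: 0.0005
```

```bash
python3 - <<'E'
from h import *
tcp()
E
```

```text
t 16.9 tcp [  0.6 -45.1  16.8] z [ 0.005 -0.002 -1.   ] F [ 0.7  2.7 15.5] M [0.47 0.08 0.03] w 0.0005
```

The hard stop is felt: 15 N while z stays at 0.092, which is the drum-top height when seated. I retreat and look.

>>> carry_out([
  [[0,0,0],[0,0,-0.15],1],
  [[0,0,0],[0,0,-0.6],1],
  [[0,0,0],[0,0,-1.3],1],
  [[0,0,0],[-0.8,0,-2.0],1],
  [[0,0,0],[-1.6,0,-2.4],1],
  [[0,0,0],[-1.6,0,-2.4],1],
  [[0,0,0],[-1.6,0,-2.4],1],
])

```text
time: 17.77
ee_pos: [0.4846, -0.2954, 0.2318]
eef_rot: [-2.408, -2.015, 0.001]
contact_force: [0.1, -0.8, 0.2]
gripper_width: 0.0003
```

```bash
python3 - <<'E'
from h import *
tcp();s=take('side','s12');w=take('wrist','w12');t=take('top','t12')
i=cv2.imread('pics/s12.png');b=cv2.imread('pics/w12.png')
a=cv2.resize(i[250:350,260:360],(420,420),interpolation=cv2.INTER_CUBIC)
cv2.imwrite('pics/c17.png',np.hstack([a,b[:,90:470]]))
cv2.imwrite('pics/t12c.png',cv2.resize(t['img'][180:270,300:420],(800,600),interpolation=cv2.INTER_CUBIC))
E
```

```text
t 17.775 tcp [  -2.6 -140.6  156.8] z [-0.001  0.001 -1.   ] F [ 0.1 -0.8  0.2] M [-0.04  0.11  0.03] w 0.0003
```

View pics/c17.png

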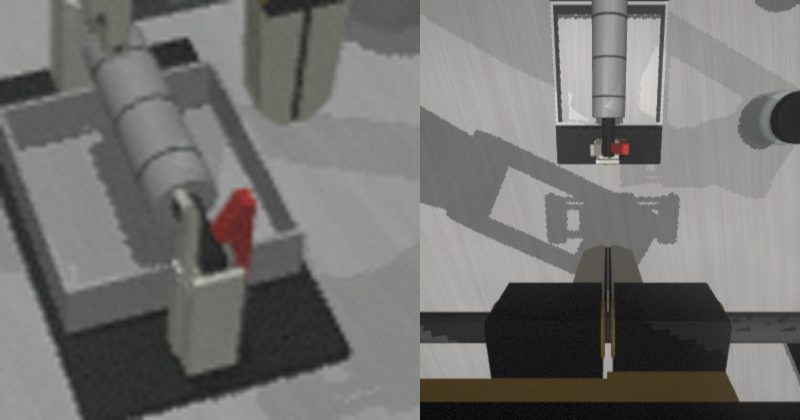

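View pics/s12.png

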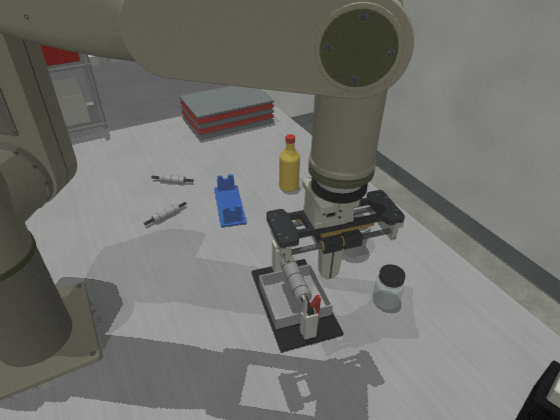

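```bash
python3 - <<'E'
from h import *
def red(f):
    i=load(f)['img'][280:330,290:335];h=cv2.cvtColor(i,cv2.COLOR_BGR2HSV)
    m=(cv2.inRange(h,(0,120,60),(8,255,255))|cv2.inRange(h,(172,120,60),(180,255,255)))[:22]
    ys,xs=np.nonzero(m[:22]); t=ys<ys.min()+6; return xs[t].mean().round(2)+290,ys.min()+280
for f in ('side0.npz','s8.npz','s11.npz','s12.npz'): print(f,red(f))
s=load('s12.npz');k=(420/100)
for n,p in [('tip',(0,-.095,0)),('drum top end seated',(0,-.055,.017)),('if 6mm high drum top',(0,-.055,.017+.005)),('drum top +end',(0,.055,.017))]:
    u=proj(s,seatp(*p)); print(n,u.round(1),((u-(260,250))*4.2).round(0))
cv2.imwrite('pics/c18.png',cv2.resize(s['img'][285:330,280:340],(800,600),interpolation=cv2.INTER_CUBIC))
w=load('w12.npz');cv2.imwrite('pics/c19.png',cv2.resize(w['img'][95:170,225:325],(800,600),interpolation=cv2.INTER_CUBIC))
E
```

```text
side0.npz (np.float64(316.68), np.int64(295))
s8.npz (np.float64(316.87), np.int64(295))
s11.npz (np.float64(318.64), np.int64(295))
s12.npz (np.float64(316.7), np.int64(295))
tip [312.3 313.1] [220. 265.]
drum top end seated [305.3 291.9] [190. 176.]
if 6mm high drum top [305.4 290.2] [191. 169.]
drum top +end [287.  254.3] [113.  18.]
```

View pics/c18.png

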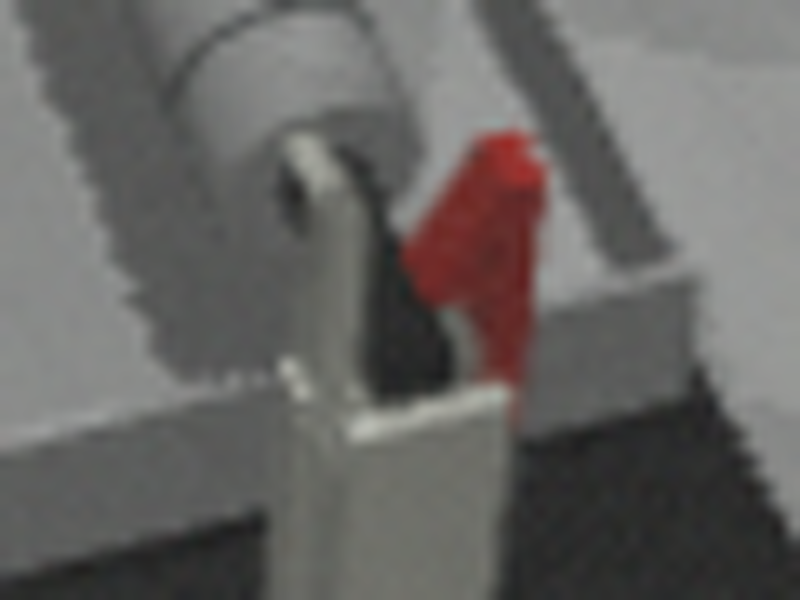

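View pics/c19.png

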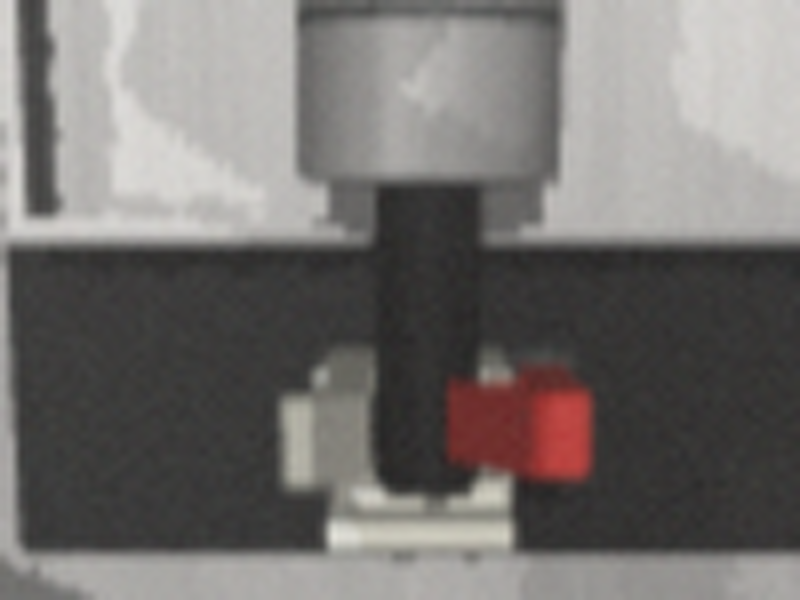

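The journal is down inside the end stop, the jaw nose lies over it, and the jaw's pixel position is back at rest (316.7, the same as at the start).

```bash
python3 - <<'E'
from h import *
a=load('top0.npz')['img'];b=load('t12.npz')['img']
d=cv2.absdiff(a,b).max(2)
for n,(u,v) in dict(sauce=(192,140),cup=(323,136),shaker=(395,146)).items(): print(n,d[v-18:v+18,u-16:u+16].mean().round(1))
print(r.close_job());tcp()
E
```

```text
sauce 9.4
cup 8.4
shaker 4.8
the job is handed in; nothing more can be done
None
the job is handed in; nothing more can be done
```

The roller is back in the stand and the job is handed in; the robot's clock stood at about 18 s of the 54 s. No verdict was reported.

**What I did:** I gripped the large roller from the blue rack and slid one end, tilted 0.2 rad, into the socket. I then lowered the other end onto the jaw and let go. With closed fingers I pressed on the drum's fork-side end. The highest reading was 13 N before it snapped past the jaw, and I went on to 15.5 N to feel the bottom.

**Last checks:**
- **Bottomed:** pressing harder no longer lowered the fingertips, which stopped at 92 mm, the drum-top height of a seated roller.
- **Jaw closed:** in the side view the jaw is back at its rest position, column 316.7, the same as at the start. Its nose lies over the journal, and the roller's end is inside the end stop.
- **Robot clear:** after I backed off, the force readings were near zero.
- **Bystanders:** the final side picture shows the bottle and shaker where they stood; the arm hides the cup there. The before/after top pictures differ only slightly around all three, but I did not measure their positions separately.

**Disagreement between views:** the camera views placed the stand 2–5 mm apart. I settled this by lining up the journal and socket in a close wrist-camera picture before inserting.

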